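Re-order the sliding dose boxes under their folding cover

ROBOT

A 6-joint arm with a two-finger parallel gripper is mounted at the origin on the work surface. World frame = base frame: x ahead of the robot, y to its left, z up, the work surface at z = 0. Lengths are in mm, angles in degrees, forces in N, time in s.
With the tool pointing down it reaches from about 325 to 850 mm from the base axis. Payload 15.5 kg.
Tool frame: the origin (TCP) lies midway between the tips of the shut fingers; the grasp point (between the pads) lies 19 mm behind it (manip.grasp_offset is the distance from the TCP to the grasp point, in mm); z points along the fingers, y is the direction in which the jaws open and shut (so a half turn about z gives the same grasp; the last joint's range is limited). The gripper opens to 91 mm and grips with 3 to 60 N. Pads are 32 mm wide; open, the fingers measure 118 mm over their backs; the gripper's body (76 mm by 178 mm) begins 60 mm behind the grasp point.
Start: joints at [58.413, 28.281, 77.091, -0, 74.628, -5.472], TCP at [275.109, 561.197, 213.915] pointing down, gripper open.
Joint ranges: [-166.48, 166.48], [-47.26, 123.95], [12.59, 153.08], [-70.14, 250.14], [6.76, 159.57], [-176.63, 176.63]. Speed limits (degrees/s): [108.29, 108.29, 147.25, 172.46, 172.46, 172.46].

INTERFACE

Orientations are given as [roll, pitch, yaw] about the fixed x, y, z axes, in that order (R = Rz(yaw) Ry(pitch) Rx(roll)).
In Python, from cell import manip gives the robot as it stands. The module is installed in compiled form; this text tells all that it offers.
- The arm moves only by the tool carry_out, never from a script. Its argument "increments" is a list of rows, each a list of 3 entries, a list of its own where there are three numbers: the shift along the world's x, y, z in mm, then the turn about the world's z in degrees, then the finger opening in mm, from 0 to 91.2. In form: [[[tx, ty, tz], twist, jaw], ...]. A call has 1 to 12 rows; each row shifts and turns the commanded pose from where the row before left it; what a row does not reach is not made up. A row lasts 1/10 s, in which the tool goes at most 50 mm and 8.59 degrees, less where a joint would pass 70% of its speed; a pose out of reach is approached as far as the arm can. A call is refused whole if a number of a shift passes 50 or a number of a turn 8.59, either way. A call with a gripper value outside its range is refused whole. The fingers move at their own pace and stop on an object; "newtons" is the grip in N (left out, the last holds). Time passes only in rows, so rows that do not move let the fingers close. It gives the time, the measured TCP pose, the force and the opening at its end, in the units of the state.
- manip.get_state(): the state, without advancing time (a new reading comes with each control period).
- manip.get_image(name): name is "scene" or "top" or "wrist"; returns the picture (384x512x3 uint8, red, green, blue); there is no depth.
- manip.camera_params(name): a dict with "fx", "fy", "cx", "cy" (pixels), "D" ([k1, k2, p1, p2, k3] as OpenCV has them; the pictures are not rectified), "extrinsics" (4x4, takes a point from camera to world coordinates); the wrist camera has in their place "tool_from_camera" (4x4, takes a point from camera to tool coordinates, whose origin is the TCP and whose axes are the flange's). Camera axes: x right, y up, looking along -z (the intrinsics and any distortion apply to the point x, -y, -z); pixel columns grow to the right and rows downward; lengths in mm; the calibration is good to about 2 mm. A picture is of the moment at which its call begins: read the wrist's pose just before it. camera_params takes no time and is no camera call.
- manip.job_done(): hands the job in, once; it reports no verdict.
The state is a dict: "time": time; "joints": joint angles; "qvel": joint speeds; "effort": joint torques, N m; "tcp_pos": TCP position; "eef_rot": TCP orientation; "ft_force": force on the tool from outside, world axes, zero at the start; "wrist_torque": the same for the moment, N m; "grip_width": finger opening in mm.
Only numpy, scipy, OpenCV 4.12 (cv2) and the standard library are available. Lean on these libraries where they do the work, as an engineer would, in place of code of your own. Each camera call takes 0.05 s, during which the arm holds its last target. There are 200 camera calls.

TASK

Push the fold of the clear cover back along its rails until both panels stand folded together at the hinge end of the organiser, then slide the dose boxes, without lifting any out of the tray, until each box that is there sits in the middle of the bay marked with the same number of dots. Then stand the orange tub upright in the middle of the bay with the round mark, and last of all lay the cover out flat over everything again. Leave the other things on the shelf where they are.

Things in the scene. Friction and masses are not known exactly. Their poses are not given: they have to be found in the camera images.
- tray: Wooden organiser fixed to the shelf; origin on the shelf under the centre of its 2 x 3 bays; x points away from the robot, y to the left (at yaw 0). Bay centres: x = -28 (near row) or +28 mm (far row), y = +56, 0, -56. Floor 6 mm above the shelf, no dividers, inside 112 x 168 mm, rim 6 mm wide, to 16 mm above the shelf. Base board x -84..84, y -96..160. Open at the right-hand end.
- cover (a joint): lift angle (rad) of the cover's first panel: 0 flat, 1.5 fully folded back (stop). Clear bifold cover on rails over the boxes, two panels each 120 mm along y, 164 along x, 3 thick; the first hinges at cover_hinge, the second's free edge runs along the rails, so the fold is a ridge at tray y = 151 - 120 cos(angle), height 65 + 120 sin(angle) mm. Starts part folded; stays where left; push under 10 N.
- cover_hinge (a point): middle of the cover's fixed hinge, at the tray's left end: local (0, 151, 65) mm, axis along the tray's x. Pushing the fold towards this end folds both panels up into an upright stack here; to shut, push it back, then press it down. Steel rails (8 mm thick, tops 62 mm above the shelf) along y at local x = +-78, y -92..155, on end posts of that height; cross bar at y = 155.
- fold_pin (a point): point on the steel pin of the fold hinge (10 mm thick, along the tray's x), which sticks out 52 mm past the panels on the robot's side (local x = -134 to -82) with nothing under it but the shelf; this point is on its axis at local x = -108, 26 mm from its near end, and moves with the fold.
- box1_knob (a point): white lidded dose box with one dot on its lid, 52 x 52 x 16 mm, 60 g, loose, slides on the tray floor; upright steel knob at its centre, 16 mm across, 24 mm tall (top 46 mm above the shelf, box lid 22 mm). This point is on the knob's axis half-way up, 28 mm above the box's underside, 34 mm above the shelf. Absent (None) in some runs.
- box2_knob (a point): white lidded dose box with two dots on its lid, 52 x 52 x 16 mm, 60 g, loose, slides on the tray floor; upright steel knob at its centre, 16 mm across, 24 mm tall (top 46 mm above the shelf, box lid 22 mm). This point is on the knob's axis half-way up, 28 mm above the box's underside, 34 mm above the shelf. Absent (None) in some runs.
- box3_knob (a point): white lidded dose box with three dots on its lid, 52 x 52 x 16 mm, 60 g, loose, slides on the tray floor; upright steel knob at its centre, 16 mm across, 24 mm tall (top 46 mm above the shelf, box lid 22 mm). This point is on the knob's axis half-way up, 28 mm above the box's underside, 34 mm above the shelf. Absent (None) in some runs.
- box4_knob (a point): white lidded dose box with four dots on its lid, 52 x 52 x 16 mm, 60 g, loose, slides on the tray floor; upright steel knob at its centre, 16 mm across, 24 mm tall (top 46 mm above the shelf, box lid 22 mm). This point is on the knob's axis half-way up, 28 mm above the box's underside, 34 mm above the shelf. Absent (None) in some runs.
- bay1 (a point): floor centre of the bay marked with one dot on the base board beside it: far row, left column (local +28, +56 mm); 6 mm above the shelf.
- bay2 (a point): floor centre of the bay marked with two dots on the base board beside it: far row, middle column (+28, 0); 6 mm above the shelf.
- bay3 (a point): floor centre of the bay marked with three dots on the base board beside it: far row, right column (+28, -56); 6 mm above the shelf.
- bay4 (a point): floor centre of the bay marked with four dots on the base board beside it: near row, left column (-28, +56); 6 mm above the shelf.
- spare_bay (a point): floor centre of the unmarked bay, near row, middle column (-28, 0); stays free or is used for shunting.
- tub_bay (a point): floor centre of the tub's bay, near row, right column (-28, -56), marked with a flat dark disc 46 mm across; 6 mm above the shelf.
- tub_mid (a point): orange plastic hair tie tub, a round open cup, 48 mm across at the rim, a little narrower at the foot, 42 mm tall, 3 mm wall, about 90 g, loose, standing upright on the shelf to the right of the tray; this point is on its axis half-way up (21 mm above its underside), z axis along the tub's axis.
- canister: bystander, loose: chrome swab canister, 76 mm across, 110 mm tall; origin at the centre of its underside.
- ring_dish: bystander, loose: ceramic ring dish, 90 mm across, 30 mm tall; origin at the centre of its underside.
- tweezers: bystander, loose: steel tweezers lying flat, 100 mm long, 5 mm high; origin at the centre of its underside.
- cream_jar: bystander, loose: cream jar, 60 mm across, 45 mm tall; origin at the centre of its underside.
- soap: bystander, loose: bar of soap, 75 x 50 x 22 mm; origin at the centre of its underside.
- tooth_mug: bystander, loose: ceramic tooth mug, 76 mm across, 95 mm tall; origin at the centre of its underside.
- comb: bystander, loose: black comb lying flat, 150 mm long, 5 mm high; origin at the centre of its underside.
Not all that is in view belongs to the job. What is shaped like the part that bears box4_knob but green is not meant.

How it is judged:
By the outcome, as a careful person would: the job done as asked, in the order asked, and still so for the second after the job is handed in, with the robot touching nothing.
Of box1, box2, box3, box4 only 3 to 4 are there at a start; the rules pass over those that are not, and their reading is None.
At some moment in a run one of tub, box1, box2, box3, box4 may be knocked a few centimetres aside while the robot is not near it.
Once in a run the grip may slacken for a moment while it holds something.
It also fails if it takes over 210 s, if anything falls off the work surface, if the arm or the gripper's body presses on something with over 40 N, if the wrist force passes 120 N, or if a joint passes its speed limit or range.

## Working session

There is one attempt and no reset: what is moved stays moved. The work goes in short steps, Python scripts to look and compute and a tool call to move; the robot and the scene stay as the last step left them, time stands still between calls to the robot, and variables do not carry over. Pictures are saved under pics/ and viewed, about 12 in all and at most 16, crops included, and the job is handed in when it is done.

Besides the shell and the picture viewer there is one more tool, called in YAML: its name, and indented under it one key for each argument. carry_out: Moves the arm, as the interface text tells. Its arguments: {"type":"object","properties":{"increments":{"type":"array"},"newtons":{"type":"number"}},"required":["increments"]}

```bash
mkdir -p pics
cat > h.py <<'E'
from cell import manip
import cv2, numpy as np
from scipy.spatial.transform import Rotation as Ro
def cam(n, st=None):
    p=manip.camera_params(n)
    K=np.array([[p['fx'],0,p['cx']],[0,p['fy'],p['cy']],[0,0,1.]]);D=np.array(p['D'],float)
    if n=='wrist':
        st=st or manip.get_state()
        T=np.eye(4);T[:3,:3]=Ro.from_euler('xyz',st['eef_rot'],degrees=True).as_matrix();T[:3,3]=st['tcp_pos']
        E=T@np.array(p['tool_from_camera'])
    else: E=np.array(p['extrinsics'])
    return K,D,E
def ray(c,uv):
    K,D,E=c
    q=cv2.undistortPoints(np.array(uv,float).reshape(-1,1,2),K,D).reshape(-1,2)
    d=np.c_[q[:,0],-q[:,1],-np.ones(len(q))]@E[:3,:3].T
    return E[:3,3],d
def onz(c,uv,z):
    o,d=ray(c,uv); return o+d*((z-o[2])/d[:,2])[:,None]
def proj(c,P):
    K,D,E=c
    q=(np.array(P,float).reshape(-1,3)-E[:3,3])@E[:3,:3]
    q=q*[1,-1,-1]
    return cv2.projectPoints(q,np.zeros(3),np.zeros(3),K,D)[0].reshape(-1,2)
def snap(n,f):
    st=manip.get_state(); c=cam(n,st); im=manip.get_image(n)
    cv2.imwrite(f'pics/{f}.png',im[:,:,::-1]); np.savez(f'pics/{f}.npz',im=im,K=c[0],D=c[1],E=c[2]); return im,c
def load(f):
    z=np.load(f'pics/{f}.npz'); return z['im'],(z['K'],z['D'],z['E'])
E
python3 - <<'E'
from h import *
a,_=snap('top','t0');b,_=snap('scene','s0')
print(manip.get_state(), manip.grasp_offset)
for n in('top','scene'): print(cam(n)[2].round(2))
print(cam('wrist')[2].round(2), manip.camera_params('wrist'))
for n,i in(('t',a),('s',b)): cv2.imwrite(f'pics/{n}0b.png',cv2.resize(i[:,:,::-1],(800,600),interpolation=2))
E
```

```text
{'time': 0.1, 'joints': array([ 5.84143308e+01,  2.83118163e+01,  7.71249234e+01, -5.00847615e-04,
        7.46262620e+01, -5.47251328e+00]), 'qvel': array([ 0.05181935, -0.05945412, -0.09380477,  0.03134437,  0.00665836,
       -0.00792132]), 'effort': array([ 2.09243561e-03, -8.80236268e+01, -3.82548201e+01,  7.07285386e-02,
        4.80772869e-02, -1.58860312e-04]), 'tcp_pos': array([274.91754041, 560.90673812, 213.38459825]), 'eef_rot': array([-1.79937239e+02, -5.52777722e-03,  1.53886974e+02]), 'ft_force': array([-1.14709811,  0.32083163,  0.63470283]), 'wrist_torque': array([0.04618294, 0.06954139, 0.00689758]), 'grip_width': 91.04549070043757} 18.8
[[ 2.00000e-02  9.90000e-01 -1.00000e-01  4.58170e+02]
 [-1.00000e+00  2.00000e-02 -2.00000e-02 -2.77000e+01]
 [-2.00000e-02  1.00000e-01  9.90000e-01  1.24501e+03]
 [ 0.00000e+00  0.00000e+00  0.00000e+00  1.00000e+00]]
[[ 5.70000e-01 -5.60000e-01  6.00000e-01  1.32155e+03]
 [ 8.20000e-01  3.80000e-01 -4.30000e-01 -5.39970e+02]
 [ 1.00000e-02  7.30000e-01  6.80000e-01  9.19190e+02]
 [ 0.00000e+00  0.00000e+00  0.00000e+00  1.00000e+00]]
[[ 4.4000e-01 -8.7000e-01 -2.1000e-01  2.1574e+02]
 [ 9.0000e-01  4.3000e-01  1.0000e-01  5.8938e+02]
 [-0.0000e+00 -2.3000e-01  9.7000e-01  3.8473e+02]
 [ 0.0000e+00  0.0000e+00  0.0000e+00  1.0000e+00]] {'fx': 315.8571048034144, 'fy': 315.8571048034144, 'cx': 257.7909661962166, 'cy': 192.75578974679846, 'D': array([-0.0038639,  0.       ,  0.       ,  0.       ,  0.       ]), 'tool_from_camera': array([[ 1.92619352e-04,  9.71981923e-01,  2.35055536e-01,
         6.56869655e+01],
       [ 9.99999981e-01, -1.79972304e-04, -7.52567806e-05,
        -6.70502567e-01],
       [-3.08447440e-05,  2.35055546e-01, -9.71981939e-01,
        -1.71336154e+02],
       [ 0.00000000e+00,  0.00000000e+00,  0.00000000e+00,
         1.00000000e+00]])}
```

View pics/t0b.png

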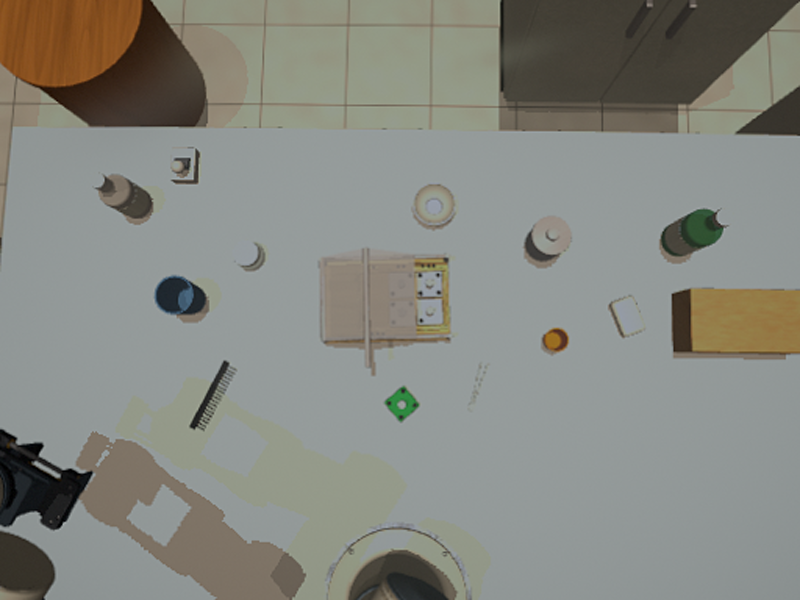

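View pics/s0b.png

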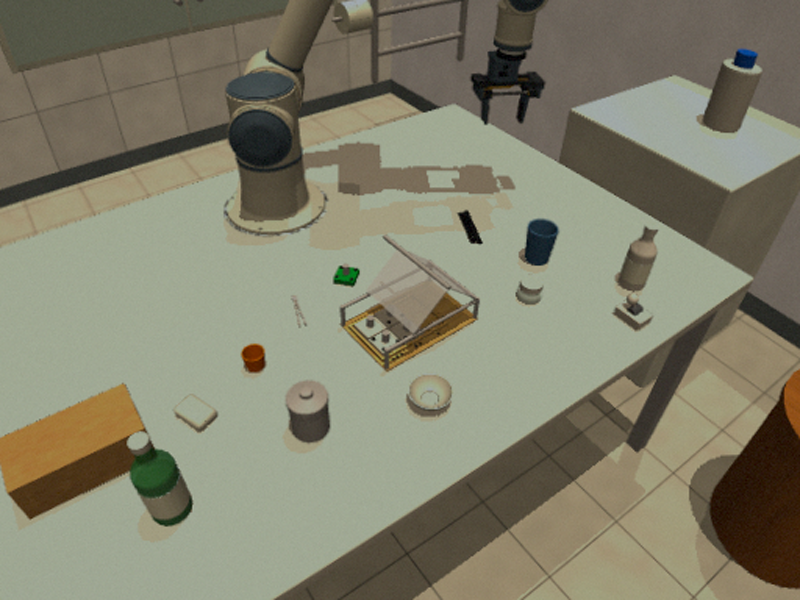

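Run:
```python
from h import *
im,c=load('t0')
cv2.imwrite('pics/t0c.png',cv2.resize(im[150:245,195:300,::-1],None,fx=6,fy=6,interpolation=cv2.INTER_CUBIC))
s=0.64
for n,uv,z in[('postR far',(447,258),62),('postR near',(450,339),62),('pin near',(373,372),130),('tub',(555,340),42),('tweez',(479,386),3),('green',(402,403),20),('canister',(548,240),60),('comb',(213,395),3)]:
    print(n,onz(c,np.array(uv)*s,z).round(0))
```

```text
postR far [[663. -86.  62.]]
postR near [[506. -94.  62.]]
pin near [[441.  48. 130.]]
tub [[ 508. -299.   42.]]
tweez [[ 415. -156.    3.]]
green [[380.  -3.  20.]]
canister [[ 702. -283.   60.]]
comb [[387. 379.   3.]]
```

View pics/t0c.png

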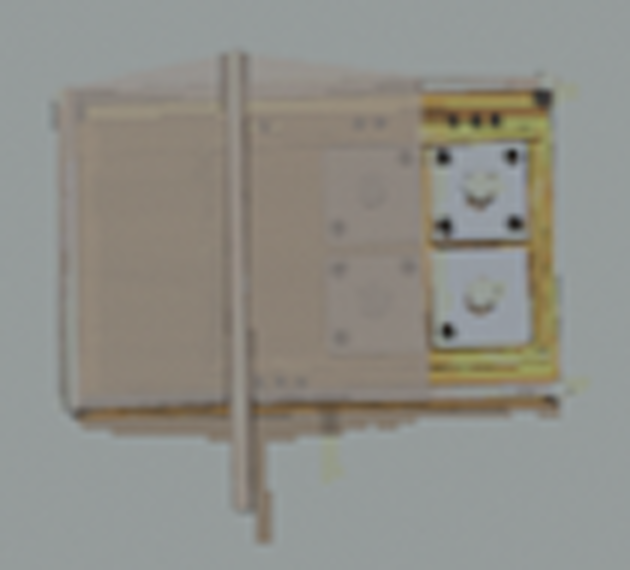

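```bash
cat >> h.py <<'E'
def L2W(P,pose):
    P=np.array(P,float).reshape(-1,3);x,y,th=pose;t=np.radians(th)
    R=np.array([[np.cos(t),-np.sin(t),0],[np.sin(t),np.cos(t),0],[0,0,1]]);return P@R.T+[x,y,0]
E
python3 - <<'E'
from h import *
from scipy.optimize import least_squares
_,ct=load('t0');_,cs=load('s0')
f=lambda u:np.array([195,150])+np.array(u)/6-0.5
top={(78,-92,62):f((541,97)),(-78,-92,62):f((553,403))}
sc={(78,-92,62):(386,334),(-78,-92,62):(342,291)}
sc={k:np.array(v)*.64 for k,v in sc.items()}
pin_t=f((240,505)); pin_s=np.array((386,238))*.64
def pin(a,x): return [x,151-120*np.cos(a),65+120*np.sin(a)]
def r(p):
    e=[]
    for k,v in top.items(): e+=list(proj(ct,L2W(k,p[:3]))[0]-v)
    for k,v in sc.items(): e+=list((proj(cs,L2W(k,p[:3]))[0]-v))
    e+=list(proj(ct,L2W(pin(p[3],-134),p[:3]))[0]-pin_t)+list(proj(cs,L2W(pin(p[3],-134),p[:3]))[0]-pin_s)
    e+=list(proj(ct,L2W(pin(p[3],82),p[:3]))[0]-f((235,55)))
    return np.array(e)
s=least_squares(r,[580,2,3,.8],x_scale=[1,1,1,.02])
print(s.x.round(3),s.fun.round(1))
print(L2W(pin(s.x[3],-108),s.x[:3]))
E
```

```text
[ 5.80999e+02  1.16730e+01 -9.60000e-02  6.07000e-01] [-0.5  0.9 -3.2  1.3 -0.5  6.2  1.4  5.6 -1.5  2.3 -0.5 -0.4  1.3  1.6]
[[473.0861792   64.26950269 133.42050922]]
```

carry_out:
  increments:
    - [[14,-42,10],2.2,91]
    - [[14,-42,10],2.2,91]
    - [[14,-42,10],2.2,91]
    - [[14,-42,10],2.2,91]
    - [[14,-42,10],2.2,60]
    - [[14,-42,10],2.2,30]
    - [[14,-42,10],2.2,26]
    - [[14,-42,10],2.2,26]
    - [[14,-42,0],2.2,26]
    - [[14,-42,0],2.2,26]
    - [[14,-42,0],2.2,26]
    - [[14,-42,0],2.0,26]

```text
time: 1.3
tcp_pos: [443.2, 55.4, 293.9]
eef_rot: [180.0, -0.0, -179.8]
ft_force: [1.4, 0.2, -0.2]
grip_width: 29.9
```

Run:
```python
from h import *
im,c=snap('wrist','w1');st=manip.get_state();print(st['time'],st['tcp_pos'],st['eef_rot'],c[2].round(2))
```

```text
1.35 [445.29668351  50.28171937 293.87684049] [-1.79857962e+02  5.14949186e-02 -1.79807019e+02] [[-0.0000e+00 -9.7000e-01 -2.4000e-01  3.7716e+02]
 [ 1.0000e+00 -0.0000e+00 -0.0000e+00  5.4390e+01]
 [ 0.0000e+00 -2.4000e-01  9.7000e-01  4.6523e+02]
 [ 0.0000e+00  0.0000e+00  0.0000e+00  1.0000e+00]]
```

View pics/w1.png

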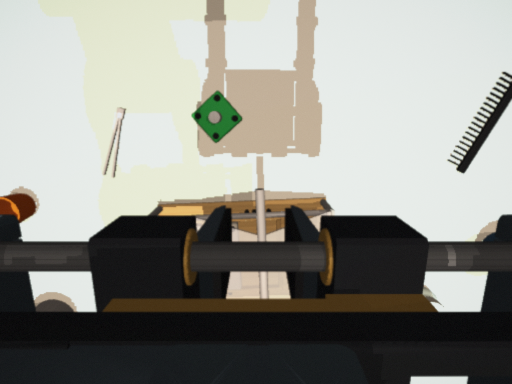

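Run:
```python
from h import *
im,c=snap('wrist','w2');st=manip.get_state();print(st['time'],st['tcp_pos'])
cv2.imwrite('pics/w2c.png',cv2.resize(im[150:250,120:360,::-1],None,fx=3.3,fy=3.3,interpolation=2))
```

```text
1.4 [444.36168263  52.98427545 293.75213065]
```

View pics/w2c.png

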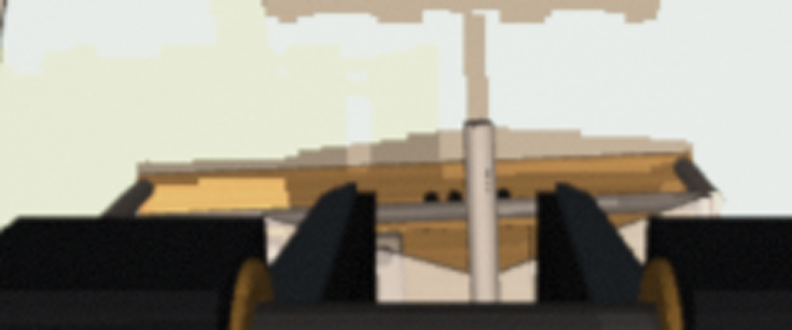

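Run:
```python
from h import *
from scipy.optimize import least_squares
_,ct=load('t0');_,cs=load('s0');_,cw=load('w2')
f=lambda u:np.array([195,150])+np.array(u)/6-0.5
g=lambda u:np.array([120,150])+np.array(u)/3.3-0.35
for z in(0,6): print(z,onz(cw,[g((138,168)),g((690,150))],z).round(1))
def pin(a,x): return [x,151-120*np.cos(a),65+120*np.sin(a)]
obs=[(cw,(-84,-96,6),g((138,168))),(cw,(-84,160,6),g((690,150))),(ct,(78,-92,62),f((541,97))),(ct,(-78,-92,62),f((553,403)))]
po=[(ct,-134,f((240,508))),(ct,82,f((235,52))),(cw,-134,g((479,121)))]
def r(p):
    e=[proj(c,L2W(k,p[:3]))[0]-v for c,k,v in obs]+[proj(c,L2W(pin(p[3],x),p[:3]))[0]-v for c,x,v in po]
    return np.array(e).ravel()
s=least_squares(r,[580,2,3,.8],x_scale=[1,1,1,.02])
print(s.x.round(3),s.fun.round(1)); print(L2W(pin(s.x[3],-108),s.x[:3]))
p=s.x
for a in (s.x[3],.7,.9,1.1,1.3,1.5): print(a,L2W(pin(a,-108),p[:3]).round(1))
```

```text
0 [[505.  -97.8   0. ]
 [495.4 156.9   0. ]]
6 [[503.3 -95.9   6. ]
 [493.9 155.5   6. ]]
[585.043   1.667   2.121   0.719] [-0.9  0.8  1.9  0.9  1.8 -1.5  1.1 -1.2  0.6  1.2  0.5  0.8  0.7 -1.2]
[[474.87058655  58.3392185  144.04339828]]
0.7190829955737796 [[474.9  58.3 144. ]]
0.7 [[474.9  56.8 142.3]]
0.9 [[474.3  74.  159. ]]
1.1 [[473.5  94.2 171.9]]
1.3 [[472.7 116.5 180.6]]
1.5 [[471.8 140.1 184.7]]
```

carry_out:
  increments:
    - [[10,2,-33],-1,26]
    - [[10,2,-33],0,26]
    - [[10,1,-33],0,26]
    - [[0,0,-33],0,26]
    - [[0,0,-33],0,26]
    - [[0,0,0],0,26]
    - [[0,0,0],0,15]
    - [[0,0,0],0,15]
    - [[0,0,0],0,15]
  newtons: 5

```text
time: 2.3
tcp_pos: [473.8, 62.1, 130.4]
eef_rot: [-180.0, 0.1, 179.1]
ft_force: [-1.2, -2.7, 2.9]
grip_width: 15.1
```

carry_out:
  increments:
    - [[0,8,8],0,15]
    - [[0,8,7],0,15]
    - [[0,10,7],0,15]
    - [[0,10,6],0,15]
    - [[0,10,5],0,15]
    - [[0,10,4],0,15]
    - [[0,10,2],0,15]
    - [[0,8,1],0,15]
    - [[0,0,0],0,15]

```text
time: 3.2
tcp_pos: [473.1, 137.3, 168.9]
eef_rot: [180.0, 0.0, 179.1]
ft_force: [-0.2, -0.9, 0.6]
grip_width: 14.7
```

carry_out:
  increments:
    - [[0,3,0],0,15]
    - [[0,2,0],0,15]
    - [[0,2,0],0,15]
    - [[0,0,0],0,15]

```text
time: 3.6
tcp_pos: [472.9, 142.4, 168.7]
eef_rot: [-179.9, -0.0, 179.1]
ft_force: [-0.4, -8.6, 2.4]
grip_width: 15.1
```

carry_out:
  increments:
    - [[0,2,0],0,15]
    - [[0,0,0],0,15]

```text
time: 3.8
tcp_pos: [472.9, 144.3, 168.7]
eef_rot: [-179.9, -0.0, 179.1]
ft_force: [0.1, -10.0, 1.8]
grip_width: 18.6
```

carry_out:
  increments:
    - [[0,-4,0],0,26]
    - [[0,0,0],0,26]
    - [[0,0,33],0,26]
    - [[0,0,33],8.5,30]
    - [[10,-3,33],8.5,30]
    - [[15,-5,33],8.5,30]
    - [[15,-5,0],8.5,30]
    - [[15,-5,0],8.5,30]
    - [[15,-5,0],8.5,30]
    - [[15,-5,0],8.5,30]
    - [[15,-5,0],8.5,30]
    - [[7,-5,0],8.5,30]

```text
time: 5.0
tcp_pos: [581.1, 103.0, 300.6]
eef_rot: [180.0, 0.0, -104.1]
ft_force: [-0.5, 0.9, -0.4]
grip_width: 30.0
```

carry_out:
  increments:
    - [[0,0,0],8.5,30]
    - [[0,0,0],8,30]
    - [[0,0,0],0,30]
    - [[0,0,0],0,30]

```text
time: 5.4
tcp_pos: [579.6, 108.4, 300.8]
eef_rot: [-180.0, -0.3, -88.4]
ft_force: [-0.1, 0.8, -0.1]
grip_width: 29.9
```

Run:
```python
from h import *
im,c=snap('wrist','w3');st=manip.get_state();print(st['time'],st['tcp_pos'],st['eef_rot'],st['joints'].round(0))
cv2.imwrite('pics/w3b.png',cv2.resize(im[:,:,::-1],(800,600),interpolation=2))
```

```text
5.45 [579.59126815 108.31062741 300.83620765] [-179.98246073   -0.32419273  -88.35813026] [   5.   21.   75.   -0.   84. -177.]
```

View pics/w3b.png

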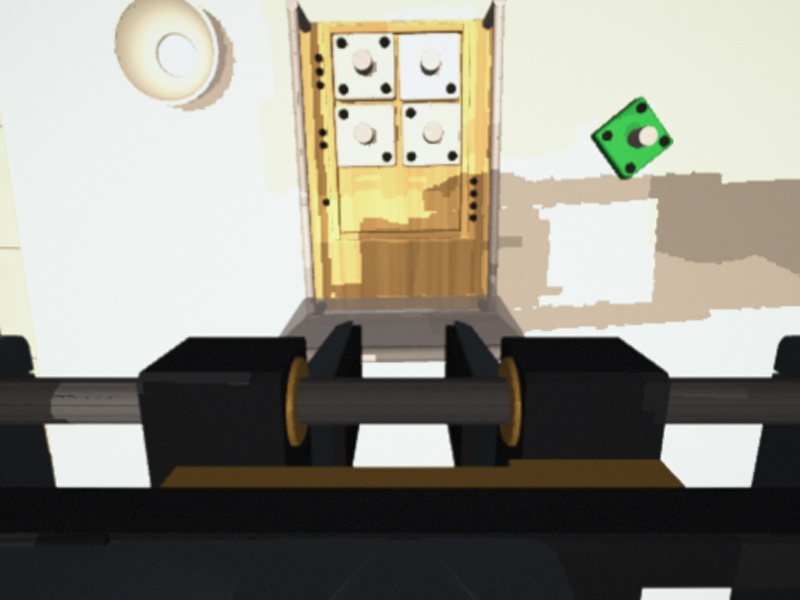

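```bash
cat > bfs.py <<'E'
from collections import deque
s=tuple('_24_31');  # FL FM FR NL NM NR
adj={0:(1,3),1:(0,2,4),2:(1,5),3:(0,4),4:(1,3,5),5:(2,4)}
q=deque([(s,[])]);seen={s}
while q:
    c,p=q.popleft()
    if ''.join(c)=='1234__': print(len(p),p);break
    for i in range(6):
        if c[i]!='_':
            for j in adj[i]:
                if c[j]=='_':
                    d=list(c);d[j],d[i]=d[i],'_';d=tuple(d)
                    if d not in seen: seen.add(d);q.append((d,p+[(c[i],i,j)]))
E
python3 bfs.py
python3 - <<'E'
from h import *
from scipy.optimize import least_squares
im,c=load('w3')
k=1/1.5625
obs=[((-78,-92,62),(502,3)),((78,-92,62),(292,3)),((0,151,65),None),
((-56,-84,16),None)]
# inner left-end floor corners & dots
pts={'inL far':((56,84,6),(341,233)),'inL near':((-56,84,6),(459,231))}
for n,(l,u) in pts.items(): print(n,onz(c,np.array(u)*k,6).round(1))
for n,u in {'d1':(326,202),'d2':(323,138),'d3':(319,71),'d4':(473,200)}.items(): print(n,onz(c,np.array(u)*k,6).round(1))
for n,u in {'postRn':(502,3),'postRf':(292,3)}.items(): print(n,onz(c,np.array(u)*k,62).round(1))
hsv=cv2.cvtColor(im,cv2.COLOR_RGB2HSV)
m=((hsv[...,1]<40)&(hsv[...,2]>170)).astype(np.uint8)
m[:,:int(330*k)]=0;m[:,int(464*k):]=0;m[:int(28*k)]=0;m[int(170*k):]=0
n,lab,stt,cen=cv2.connectedComponentsWithStats(m,connectivity=4)
for i in range(1,n):
    if stt[i,4]>300:print(stt[i],cen[i])
for n,u in {'b4':[(335,34),(394,34),(395,98),(335,99)],'b1':[(401,34),(460,34),(460,98),(401,99)],'b2':[(336,105),(395,105),(396,163),(338,164)],'b3':[(403,105),(460,105),(460,163),(405,164)]}.items():
    print(n,onz(c,np.array(u)*k,22).mean(0).round(1))
# knob tops
for n,u in {'b4':(364,56),'b1':(430,57),'b2':(366,130),'b3':(433,129)}.items(): print(n,'top',onz(c,np.array(u)*k,46).round(1))
cv2.imwrite('pics/w3c.png',cv2.resize(im[0:210,175:330,::-1],None,fx=2.85,fy=2.85,interpolation=2))
E
```

```text
10 [('2', 1, 0), ('3', 4, 1), ('1', 5, 4), ('4', 2, 5), ('3', 1, 2), ('2', 0, 1), ('1', 4, 3), ('1', 3, 0), ('4', 5, 4), ('4', 4, 3)]
inL far [[638.   89.2   6. ]]
inL near [[527.1  84.1   6. ]]
d1 [[651.9  60.9   6. ]]
d2 [[654.2   4.4   6. ]]
d3 [[657.3 -51.5   6. ]]
d4 [[515.7  55.2   6. ]]
postRn [[510.8 -91.4  62. ]]
postRf [[667.9 -86.9  62. ]]
[ 214   21   38   42 1271] [232.59480724  41.45948072]
[ 255   21   39   43 1504] [274.01795213  41.1875    ]
[ 258   66   37   40 1262] [276.00158479  84.9889065 ]
[ 215   67   37   39 1262] [233.25356577  86.11014263]
b4 [616.1 -52.8  22. ]
b1 [560.6 -54.4  22. ]
b2 [614.1   1.8  22. ]
b3 [5.57e+02 1.00e-01 2.20e+01]
b4 top [[614.9 -55.5  46. ]]
b1 top [[562.4 -56.3  46. ]]
b2 top [[6.126e+02 4.000e-01 4.600e+01]]
b3 top [[557.7  -2.   46. ]]
```

View pics/w3c.png

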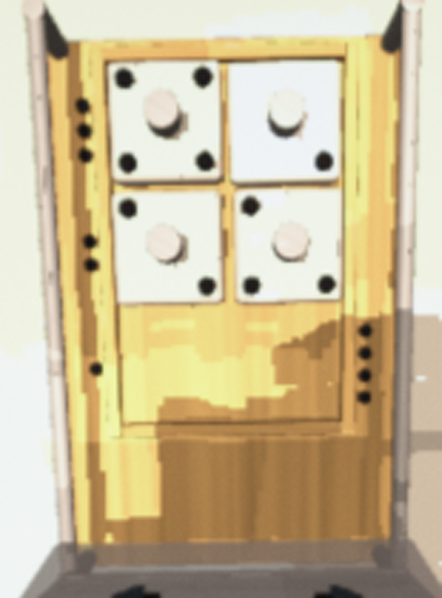

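carry_out:
  increments:
    - [[8.5,-27,-40],-4,30]
    - [[8.5,-27,-40],-4,30]
    - [[8.5,-27,-40],-4,30]
    - [[8.5,-26,-40],-3,30]
    - [[0,0,-40],0,30]
    - [[0,0,-40],0,30]
    - [[0,0,0],0,30]
    - [[0,0,0],0,30]

```text
time: 6.25
tcp_pos: [613.7, 1.3, 61.5]
eef_rot: [180.0, -0.3, -103.4]
ft_force: [-0.1, -0.1, -0.1]
grip_width: 30.1
```

carry_out:
  increments:
    - [[0,0,-20],0,30]
    - [[0,0,-14],0,30]
    - [[0,0,0],0,14]
    - [[0,0,0],0,14]
    - [[0,0,0],0,14]
    - [[-0.5,14,0],0,14]
    - [[-0.5,14,0],0,14]
    - [[-0.5,14,0],0,14]
    - [[-1,14,0],0,14]
    - [[0,2,0],0,14]
    - [[0,0,0],0,14]
  newtons: 25

```text
time: 7.35
tcp_pos: [611.7, 60.5, 27.7]
eef_rot: [-179.9, -0.3, -103.3]
ft_force: [1.3, -0.2, 1.8]
grip_width: 15.3
```

carry_out:
  increments:
    - [[0,0,0],0,30]
    - [[0,0,0],0,30]
    - [[0,0,19],0,30]
    - [[0,0,19],0,30]
    - [[-18,-20,0],0,30]
    - [[-18,-20,0],0,30]
    - [[-18.5,-21,0],0,30]
    - [[0,0,0],0,30]
    - [[0,0,-19],0,30]
    - [[0,0,-19],0,30]
    - [[0,0,0],0,14]
    - [[0,0,0],0,14]

```text
time: 8.55
tcp_pos: [556.7, -1.4, 27.0]
eef_rot: [180.0, -0.3, -103.4]
ft_force: [0.2, 0.3, 0.7]
grip_width: 17.1
```

carry_out:
  increments:
    - [[0,0,0],0,14]
    - [[14,1,0],0,14]
    - [[14,1,0],0,14]
    - [[14,1,0],0,14]
    - [[14,1,0],0,14]
    - [[1,0,0],0,14]
    - [[0,0,0],0,14]

```text
time: 9.25
tcp_pos: [613.6, 2.4, 27.3]
eef_rot: [-180.0, -0.3, -103.4]
ft_force: [0.2, 0.2, -0.6]
grip_width: 15.2
```

Run:
```python
from h import *
im,c=snap('wrist','w4')
cv2.imwrite('pics/w4b.png',im[:300,:,::-1])
```

```text
(no output)
```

View pics/w4b.png

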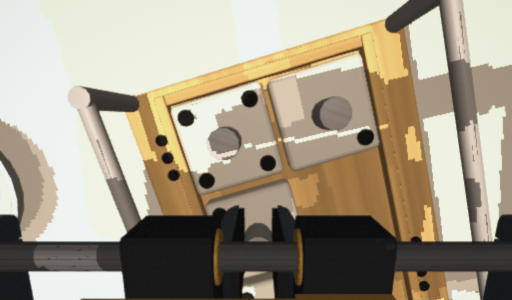

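carry_out:
  increments:
    - [[0,0,0],0,30]
    - [[0,0,0],0,30]
    - [[0,0,19],0,30]
    - [[0,0,19],0,30]
    - [[-17,-19,0],0,30]
    - [[-18,-19,0],0,30]
    - [[-17.5,-20,0],0,30]
    - [[0,0,0],0,30]
    - [[0,0,-19],0,30]
    - [[0,0,-19],0,30]
    - [[0,0,0],0,14]
    - [[0,0,0],0,14]

```text
time: 10.5
tcp_pos: [561.8, -52.1, 27.0]
eef_rot: [-180.0, -0.8, -103.7]
ft_force: [1.1, 1.1, -0.2]
grip_width: 16.7
```

carry_out:
  increments:
    - [[0,0,0],0,14]
    - [[-1,14,0],0,14]
    - [[-1,14,0],0,14]
    - [[-1,14,0],0,14]
    - [[0,14,0],0,14]
    - [[0,1,0],0,14]
    - [[0,0,0],0,14]

```text
time: 11.2
tcp_pos: [558.9, 5.7, 27.1]
eef_rot: [-179.9, -0.7, -103.6]
ft_force: [-0.7, 2.8, 6.3]
grip_width: 15.0
```

carry_out:
  increments:
    - [[0,0,0],0,30]
    - [[0,0,0],0,30]
    - [[0,0,19],0,30]
    - [[0,0,19],0,30]
    - [[19,-20,0],0,30]
    - [[19,-20,0],0,30]
    - [[18.5,-19.5,0],0,30]
    - [[0,0,0],0,30]
    - [[0,0,-19],0,30]
    - [[0,0,-19],0,30]
    - [[0,0,0],0,14]
    - [[0,0,0],0,14]

```text
time: 12.4
tcp_pos: [614.8, -54.6, 26.9]
eef_rot: [-180.0, -0.8, -103.7]
ft_force: [0.7, -0.2, 0.2]
grip_width: 16.9
```

carry_out:
  increments:
    - [[0,0,0],0,14]
    - [[-14,-0.5,0],0,14]
    - [[-14,-0.5,0],0,14]
    - [[-14,-0.5,0],0,14]
    - [[-13,0,0],0,14]
    - [[0,0,0],0,14]

```text
time: 13.0
tcp_pos: [559.9, -55.6, 27.8]
eef_rot: [-179.9, -0.9, -103.8]
ft_force: [-0.7, 0.0, -0.2]
grip_width: 14.7
```

carry_out:
  increments:
    - [[0,0,0],0,30]
    - [[0,0,0],0,30]
    - [[0,0,19],0,30]
    - [[0,0,19],0,30]
    - [[18,19,0],0,30]
    - [[18,19,0],0,30]
    - [[18,20,0],0,30]
    - [[0,0,0],0,30]
    - [[0,0,-19],0,30]
    - [[0,0,-19],0,30]
    - [[0,0,0],0,14]
    - [[0,0,0],0,14]

```text
time: 14.2
tcp_pos: [614.2, 2.5, 26.9]
eef_rot: [-180.0, -0.9, -103.8]
ft_force: [-0.1, 0.5, -0.6]
grip_width: 16.9
```

carry_out:
  increments:
    - [[0,0,0],0,14]
    - [[1,-14,0],0,14]
    - [[1,-14,0],0,14]
    - [[1,-14,0],0,14]
    - [[0,-13,0],0,14]
    - [[0,0,0],0,14]

```text
time: 14.8
tcp_pos: [617.7, -54.6, 27.0]
eef_rot: [-179.9, -0.9, -103.9]
ft_force: [0.0, -1.5, 4.1]
grip_width: 14.9
```

Run:
```python
from h import *
im,c=snap('wrist','w5');st=manip.get_state();print(st['time'],st['joints'].round(1))
cv2.imwrite('pics/w5b.png',im[:300,:,::-1])
```

```text
14.85 [ -10.    40.6   87.6   -1.2   51.8 -175.3]
```

View pics/w5b.png

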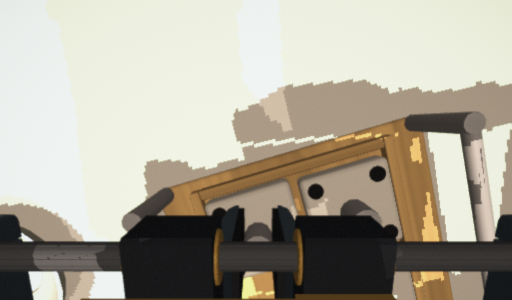

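carry_out:
  increments:
    - [[0,0,0],0,30]
    - [[0,0,0],0,30]
    - [[0,0,19],0,30]
    - [[0,0,19],-2.5,30]
    - [[-2,29,0],-2.5,30]
    - [[-2,29,0],0,30]
    - [[-2,29,0],0,30]
    - [[-0.5,28,0],0,30]
    - [[0,0,0],0,30]
    - [[0,0,-19],0,30]
    - [[0,0,-19],0,30]
    - [[0,0,0],0,14]

```text
time: 16.05
tcp_pos: [609.2, 62.7, 24.7]
eef_rot: [179.9, -1.0, -108.8]
ft_force: [-0.2, -0.7, 0.2]
grip_width: 24.8
```

carry_out:
  increments:
    - [[0,0,0],0,14]
    - [[0,0,0],0,14]
    - [[0.5,-14,0],0,14]
    - [[0.5,-14,0],0,14]
    - [[0.5,-14,0],0,14]
    - [[0.5,-14,0],0,14]
    - [[0,0,0],0,14]

```text
time: 16.75
tcp_pos: [613.1, 4.2, 26.8]
eef_rot: [-179.9, -0.9, -108.9]
ft_force: [-0.4, 0.5, 0.1]
grip_width: 15.3
```

carry_out:
  increments:
    - [[0,0,0],0,30]
    - [[0,0,0],0,30]
    - [[0,0,19],0,30]
    - [[0,0,19],0,30]
    - [[-18,0,0],0,30]
    - [[-18,0,0],0,30]
    - [[-18.5,0,0],0,30]
    - [[0,0,0],0,30]
    - [[0,0,-19],0,30]
    - [[0,0,-19],0,30]
    - [[0,0,0],0,14]
    - [[0,0,0],0,14]

```text
time: 17.95
tcp_pos: [558.8, 6.9, 26.9]
eef_rot: [-179.9, -0.9, -108.8]
ft_force: [0.1, -0.4, 0.6]
grip_width: 17.1
```

carry_out:
  increments:
    - [[0,0,0],0,14]
    - [[-1,14,0],0,14]
    - [[-1,14,0],0,14]
    - [[-1,14,0],0,14]
    - [[0,13,0],0,14]
    - [[0,0,0],0,14]
    - [[14,1,0],0,14]
    - [[14,1,0],0,14]
    - [[14,1,0],0,14]
    - [[14,0,0],0,14]
    - [[0,0,0],0,14]
    - [[0,0,0],0,14]

```text
time: 19.15
tcp_pos: [611.1, 65.2, 26.7]
eef_rot: [-179.9, -0.9, -108.8]
ft_force: [0.6, 0.4, 2.6]
grip_width: 15.2
```

carry_out:
  increments:
    - [[0,0,0],0,30]
    - [[0,0,0],0,30]
    - [[0,0,19],0,30]
    - [[0,0,19],0,30]
    - [[-12.5,-30,0],0,30]
    - [[-12.5,-30,0],0,30]
    - [[-13,-30,0],0,30]
    - [[-13,-30,0],0,30]
    - [[0,0,0],0,30]
    - [[0,0,-19],0,30]
    - [[0,0,-19],0,30]
    - [[0,0,0],0,14]

```text
time: 20.35
tcp_pos: [558.8, -54.6, 25.0]
eef_rot: [179.9, -0.9, -108.8]
ft_force: [0.3, -0.5, 0.5]
grip_width: 24.7
```

carry_out:
  increments:
    - [[0,0,0],0,14]
    - [[0,0,0],0,14]
    - [[-0.5,14,0],0,14]
    - [[-0.5,14,0],0,14]
    - [[-0.5,14,0],0,14]
    - [[-0.5,14,0],0,14]
    - [[-0.5,14,0],0,14]
    - [[-0.5,14,0],0,14]
    - [[-0.5,14,0],0,14]
    - [[-0.5,14,0],0,14]
    - [[0,0,0],0,14]
    - [[0,0,0],0,14]

```text
time: 21.55
tcp_pos: [556.2, 57.6, 26.7]
eef_rot: [-180.0, -0.9, -108.8]
ft_force: [0.3, -0.2, 0.5]
grip_width: 14.9
```

carry_out:
  increments:
    - [[0,0,0],0,30]
    - [[0,0,0],0,30]
    - [[0,0,45],0,30]
    - [[0,0,45],0,30]
    - [[0,0,45],0,30]
    - [[10,15,45],4,30]
    - [[10,15,45],4,30]
    - [[10,15,45],4,30]
    - [[0,0,0],0,30]
    - [[0,0,0],0,30]
    - [[0,0,0],0,30]

```text
time: 22.65
tcp_pos: [585.6, 101.3, 295.5]
eef_rot: [179.9, -0.9, -96.9]
ft_force: [-0.1, -0.4, -1.2]
grip_width: 29.7
```

Run:
```python
from h import *
im,c=snap('wrist','w6');st=manip.get_state();print(st['time'],st['tcp_pos'],st['eef_rot'])
M=cv2.getRotationMatrix2D((256,100),-10,1)
cv2.imwrite('pics/w6b.png',cv2.resize(im[0:225,150:370,::-1],None,fx=2.6,fy=2.6,interpolation=2))
im,c=snap('top','t6')
```

```text
22.7 [585.50083817 101.23414364 295.2839973 ] [179.91087706  -0.9523342  -96.86870739]
```

View pics/w6b.png

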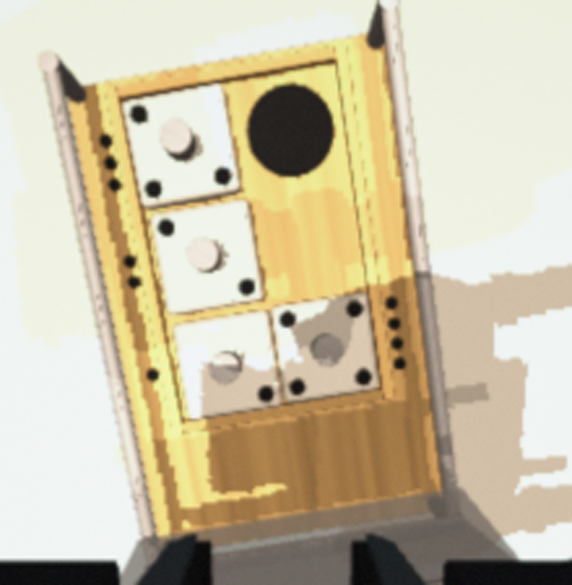

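```bash
cat >> h.py <<'E'
def dots(f,approx,box,k,off,z,rad=6):
    im,c=load(f);g=cv2.cvtColor(im,cv2.COLOR_RGB2GRAY).astype(float);out=[]
    for u in approx:
        u=np.array(u)/k+off
        x0,y0=int(u[0]-rad+.5),int(u[1]-rad+.5);w=g[y0:y0+2*rad+1,x0:x0+2*rad+1]
        m=np.clip(80-w,0,None);ys,xs=np.mgrid[:w.shape[0],:w.shape[1]]
        out.append((x0+(m*xs).sum()/m.sum(),y0+(m*ys).sum()/m.sum()))
    return onz(c,out,z)
TR=(585.7,2.3,2.7)
def W2L(P,pose=TR):
    x,y,t=pose;t=np.radians(t);d=np.array(P)[:,:2]-[x,y];return np.c_[d[:,0]*np.cos(t)+d[:,1]*np.sin(t),-d[:,0]*np.sin(t)+d[:,1]*np.cos(t)]
E
python3 - <<'E'
from h import *
k,off=2.6,np.array([150,0])-0.3
D={'b4':[(288,319),(354,309),(363,377),(297,387)],'b2':[(166,228),(247,287)],'b3':[(139,114),(222,176),(153,189)],'b1':[(266,394)]}
for n,a in D.items():
    w=dots('w6',a,0,k,off,22);print(n,w[:,:2].round(1).tolist(),W2L(w).round(1).tolist())
for n,a,l in[('d1',[(152,374)],1),('d2',[(129,262),(134,282)],2),('d3',[(106,141),(110,163),(114,184)],3),('d4',[(392,303),(394,323),(398,344),(400,364)],4)]:
    w=dots('w6',a,0,k,off,6,5).mean(0,keepdims=True);print(n,w[:,:2].round(1),W2L(w).round(1))
im,c=load('w6');g=cv2.cvtColor(im,cv2.COLOR_RGB2GRAY)
m=(g<60).astype(np.uint8);n,lab,s,cen=cv2.connectedComponentsWithStats(m)
i=lab[50,262];print(s[i],W2L(onz(c,[cen[i]],6)),onz(c,[cen[i]],6))
E
```

```text
b4 [[574.2, 39.7], [538.5, 38.5], [537.2, 74.7], [573.2, 75.8]] [[-9.8, 37.9], [-45.4, 38.4], [-45.1, 74.6], [-9.0, 74.0]]
b2 [[631.0, -14.0], [593.4, 20.5]] [[44.5, -18.4], [8.6, 17.9]]
b3 [[636.6, -69.5], [598.7, -35.4], [634.7, -33.4]] [[47.5, -74.1], [11.2, -38.3], [47.3, -38.0]]
b1 [[590.4, 77.3]] [[8.2, 74.7]]
d1 [[652.5  60.7]] [[69.5 55.2]]
d2 [[655.1   4.6]] [[69.4 -0.9]]
d3 [[657.7 -51.5]] [[ 69.4 -57.1]]
d4 [[515.6  54.4]] [[-67.6  55.4]]
[246  33  32  34 851] [[-27.28847877 -57.19054711]] [[561.13585854 -56.11252184   6.        ]]
```

carry_out:
  increments:
    - [[9,-14,-40],-3,30]
    - [[9,-14,-40],-3,30]
    - [[10,-13,-40],0,30]
    - [[0,0,-40],0,30]
    - [[0,0,-40],0,30]
    - [[0,0,-30],0,30]
    - [[0,0,-20],0,30]
    - [[0,0,-18],0,30]
    - [[0,0,0],0,30]
    - [[0,0,0],0,14]
    - [[0,0,0],0,14]
    - [[0,0,0],0,14]

```text
time: 23.95
tcp_pos: [614.8, 60.6, 29.7]
eef_rot: [-179.9, -0.9, -102.8]
ft_force: [-0.1, -0.4, -0.1]
grip_width: 14.8
```

carry_out:
  increments:
    - [[-1,-1.5,0],0,14]
    - [[0,0,0],0,14]
    - [[0,0,0],0,30]
    - [[0,0,0],0,30]
    - [[0,0,18],0,30]
    - [[0,0,18],0,30]
    - [[1,-28,0],0,30]
    - [[1,-28,0],0,30]
    - [[0,0,0],0,30]
    - [[0,0,-18],0,30]
    - [[0,0,-19],0,30]
    - [[0,0,0],0,14]

```text
time: 25.15
tcp_pos: [613.7, 3.6, 25.7]
eef_rot: [179.8, -0.9, -102.8]
ft_force: [0.1, -0.3, 0.1]
grip_width: 25.0
```

carry_out:
  increments:
    - [[0,0,0],0,14]
    - [[0,0,0],0,14]

```text
time: 25.35
tcp_pos: [615.8, 3.4, 28.6]
eef_rot: [-179.9, -0.9, -102.8]
ft_force: [-1.1, -0.4, -1.0]
grip_width: 15.2
```

carry_out:
  increments:
    - [[0,0,0],0,30]
    - [[0,0,0],0,30]
    - [[0,0,45],0,50]
    - [[0,0,45],0,80]
    - [[0,0,45],-8,80]
    - [[-5,-38,35],-8,80]
    - [[-6,-38,0],-8,80]
    - [[-6,-38,0],-8,80]
    - [[-6,-38,0],-8,80]
    - [[-6,-38,0],-8,80]
    - [[-6,-38,0],-8,80]
    - [[-6,-38,0],-8,80]

```text
time: 26.55
tcp_pos: [574.1, -262.9, 196.9]
eef_rot: [-179.9, -0.9, -167.2]
ft_force: [0.3, -0.0, 0.4]
grip_width: 79.9
```

carry_out:
  increments:
    - [[-5,-36,0],-8,80]
    - [[0,0,0],-5,80]
    - [[0,0,0],0,80]
    - [[0,0,0],0,80]

```text
time: 26.95
tcp_pos: [569.6, -297.0, 196.6]
eef_rot: [-179.9, -0.9, -179.6]
ft_force: [0.2, 0.1, -0.4]
grip_width: 80.1
```

Run:
```python
from h import *
im,c=snap('wrist','w7');st=manip.get_state();print(st['time'],st['tcp_pos'],st['eef_rot'],st['joints'].round())
hsv=cv2.cvtColor(im,cv2.COLOR_RGB2HSV)
m=((hsv[...,0]<18)&(hsv[...,1]>150)&(hsv[...,2]>60)).astype(np.uint8)
n,lab,s,cen=cv2.connectedComponentsWithStats(m)
for i in range(1,n):
    if s[i,4]>200: print(s[i],cen[i],onz(c,[cen[i]],25))
cv2.imwrite('pics/w7b.png',im[:,:,::-1])
```

```text
27.0 [ 569.65949633 -296.67267855  196.63668804] [-179.94369142   -0.91626539 -179.62190572] [ -33.   31.   75.   -1.   75. -123.]
[ 230  102   46   47 1715] [252.25422741 124.78542274] [[ 509.56837838 -303.98298265   25.        ]]
[ 218  295  294   16 2816] [371.88494318 304.00745739] [[ 721.20909927 -158.26700426   25.        ]]
```

View pics/w7b.png

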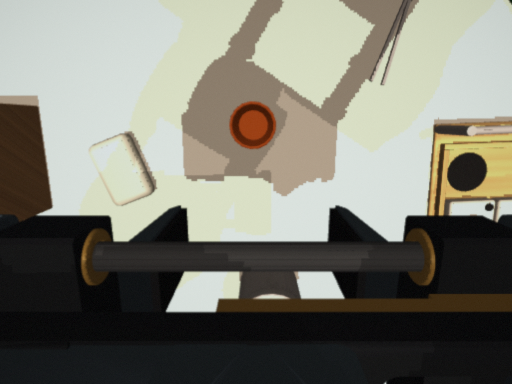

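carry_out:
  increments:
    - [[-20,-2.5,-31],0,80]
    - [[-20,-2,-31],0,80]
    - [[-20.3,-2,-31],0,80]
    - [[0,0,-40],0,80]
    - [[0,0,-30],0,80]
    - [[0,0,-15],0,80]
    - [[0,0,-10],0,80]
    - [[0,0,0],0,80]
    - [[0,0,0],0,80]

```text
time: 27.9
tcp_pos: [509.8, -303.9, 9.2]
eef_rot: [-179.9, -0.9, -179.8]
ft_force: [0.3, -0.8, 0.5]
grip_width: 80.0
```

carry_out:
  increments:
    - [[0,0,0],0,44]
    - [[0,0,0],0,44]
    - [[0,0,0],0,44]
    - [[0,0,0],0,44]
    - [[0,0,0],0,44]
    - [[0,0,10],0,44]
    - [[0,0,10],0,44]
    - [[0,0,10],0,44]
    - [[0,0,0],0,44]
  newtons: 20

```text
time: 28.8
tcp_pos: [510.1, -304.5, 40.3]
eef_rot: [-179.8, -0.8, -179.8]
ft_force: [0.1, 0.6, -1.6]
grip_width: 46.4
```

carry_out:
  increments:
    - [[17,10,0],0,44]
    - [[17,20,0],0,44]
    - [[17.4,28,0],0,44]
    - [[0,30,0],0,44]
    - [[0,30,0],0,44]
    - [[0,30,0],0,44]
    - [[0,30,0],0,44]
    - [[0,30,0],0,44]
    - [[0,25,0],0,44]
    - [[0,15.5,0],0,44]
    - [[0,0,0],0,44]
    - [[0,0,0],0,44]

```text
time: 30.0
tcp_pos: [560.9, -55.8, 38.5]
eef_rot: [-179.9, -0.9, -179.8]
ft_force: [-0.3, -0.7, -1.1]
grip_width: 46.3
```

carry_out:
  increments:
    - [[0,0,-10],0,44]
    - [[0,0,-8],0,44]
    - [[0,0,-3],0,44]
    - [[0,0,-2],0,44]
    - [[0,0,0],0,44]
    - [[0,0,0],0,44]

```text
time: 30.6
tcp_pos: [560.2, -56.0, 16.0]
eef_rot: [-179.9, -1.0, -179.8]
ft_force: [-7.0, -1.5, 21.1]
grip_width: 46.2
```

carry_out:
  increments:
    - [[0,0,0.7],0,44]
    - [[0,0,0],0,64]
    - [[0,0,0],0,64]
    - [[0,0,0],0,64]
    - [[0,0,25],0,64]
    - [[0,0,45],0,64]
    - [[0,0,45],0,64]
    - [[0,10,45],8,64]
    - [[0,14,45],8,64]
    - [[0,14,45],8,64]
    - [[0,14,45],8,64]
    - [[0,14,0],8,64]

```text
time: 31.8
tcp_pos: [563.1, 10.7, 317.1]
eef_rot: [-179.6, -0.5, -139.5]
ft_force: [0.4, 0.5, -0.8]
grip_width: 64.2
```

carry_out:
  increments:
    - [[4,14,0],8,64]
    - [[4,14,0],8,64]
    - [[4,14,0],8,64]
    - [[4,14,0],8,64]
    - [[4,14,0],5,40]
    - [[4,14,0],0,30]
    - [[0,5,0],0,30]
    - [[0,0,0],0,30]
    - [[0,0,0],0,30]
    - [[0,0,0],0,30]

```text
time: 32.8
tcp_pos: [584.6, 99.0, 311.2]
eef_rot: [-179.9, -0.9, -102.9]
ft_force: [0.1, -0.1, 1.0]
grip_width: 30.2
```

Run:
```python
from h import *
im,c=snap('wrist','w8');st=manip.get_state();print(st['time'],st['tcp_pos'],st['eef_rot'],st['joints'].round())
cv2.imwrite('pics/w8b.png',cv2.resize(im[0:225,150:370,::-1],None,fx=2.6,fy=2.6,interpolation=2))
```

```text
32.85 [584.62094171  99.05287336 311.23179089] [-179.93086789   -0.92330225 -102.88682633] [   4.   21.   73.   -1.   86. -163.]
```

View pics/w8b.png

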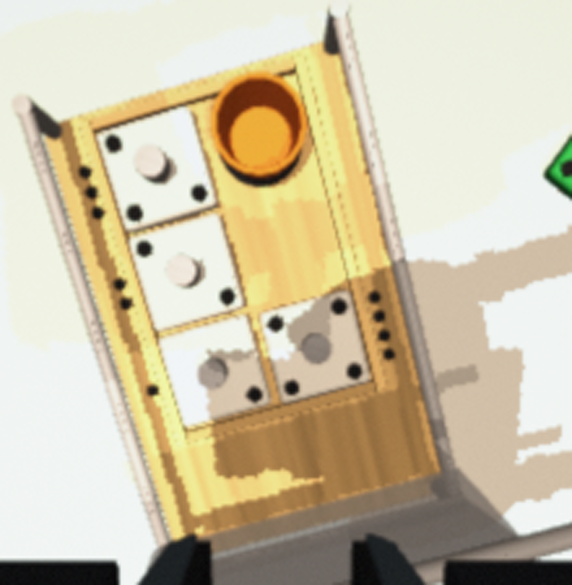

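Run:
```python
from h import *
k,off=2.6,np.array([150,0])-0.3
D={'b4':[(275,324),(339,306),(354,371),(291,388)],'b2':[(144,249),(228,297)],'b3':[(113,143),(200,193)],'b1':[(255,394)]}
ref=[]
for a,l in[([(152,390)],(68.5,56)),([(119,285),(126,304)],(68.5,0)),([(85,173),(91,192),(97,212)],(68.5,-56)),([(374,297),(379,316),(384,336),(389,355)],(-68.5,56))]:
    w=W2L(dots('w8',a,0,k,off,6,4).mean(0,keepdims=True))[0];ref.append(w-l)
print(np.round(ref,1));b=np.mean(ref,0)
for n,a in D.items():
    w=W2L(dots('w8',a,0,k,off,22)).mean(0)-b;print(n,w.round(1))
im,c=load('w8')
hsv=cv2.cvtColor(im,cv2.COLOR_RGB2HSV)
m=((hsv[...,0]<20)&(hsv[...,1]>195)).astype(np.uint8);m[75:]=0;m[:,:225]=0;m[:,272:]=0
print(cv2.boundingRect(m))
for z,u in((48,(260,120)),): print('rim',W2L(onz(c,[np.array(u)/k+off],z))-b)
```

```text
[[ 1.1 -0.8]
 [ 1.1 -1.1]
 [ 0.9 -1.1]
 [ 1.  -0.7]]
b4 [-28.2  57.1]
b2 [28.9 -0.2]
b3 [ 28.3 -55.3]
b1 [11.1 72.9]
(232, 29, 36, 39)
rim [[-30.07019489 -57.72252396]]
```

carry_out:
  increments:
    - [[-12,4,0],-8.2,30]
    - [[-12,4,0],-8.2,30]
    - [[-12,5,0],-8.2,30]
    - [[-12,5,0],-8.2,30]
    - [[-12,5,0],-8.2,30]
    - [[-13,5,0],-8.2,30]
    - [[-13,5,0],-8.2,30]
    - [[-13,4,0],-8.2,30]
    - [[-12.6,4,0],-8.2,30]
    - [[0,0,-30],0,30]
    - [[0,0,-30],0,30]
    - [[0,0,0],0,30]

```text
time: 34.05
tcp_pos: [471.1, 140.0, 248.6]
eef_rot: [-179.9, -1.2, -176.7]
ft_force: [-1.0, -0.3, -0.3]
grip_width: 30.1
```

Run:
```python
from h import *
im,c=snap('wrist','w9');st=manip.get_state();print(st['time'],st['tcp_pos'],st['eef_rot'],st['joints'].round())
cv2.imwrite('pics/w9b.png',im[:,:,::-1])
for a in(1.4,1.45,1.5): print(proj(c,L2W([[-134,151-120*np.cos(a),65+120*np.sin(a)]],(586.6,1.4,2.7))))
```

```text
34.1 [472.20532972 140.1583192  250.52306358] [-179.91307075   -1.08658181 -176.65452702] [ 10.  16.  91.   0.  74. -84.]
[[241.74664894 173.30219621]]
[[249.51302655 173.56837217]]
[[257.3831785  173.77570942]]
```

View pics/w9b.png

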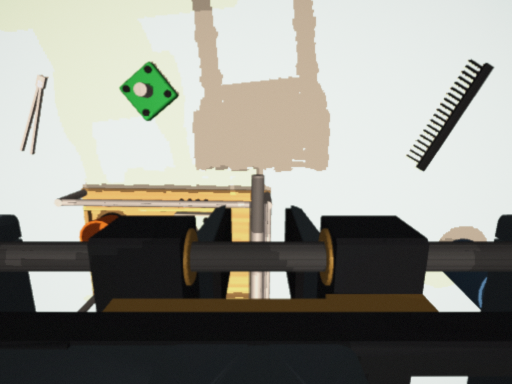

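carry_out:
  increments:
    - [[0,0,-30],0,30]
    - [[0,0,-30],0,30]
    - [[0,0,-19],0,30]
    - [[0,0,0],0,15]
    - [[0,0,0],0,15]
    - [[0,0,0],0,15]
    - [[0,-12,-1],0,15]
    - [[0,-12,-3],0,15]
    - [[0,-11,-4],0,15]
    - [[0,-11,-5],0,15]
    - [[0,0,0],0,15]
  newtons: 10

```text
time: 35.2
tcp_pos: [472.6, 93.0, 158.4]
eef_rot: [-179.9, -1.0, -176.7]
ft_force: [0.3, 0.8, 0.0]
grip_width: 15.2
```

carry_out:
  increments:
    - [[0,-10,-6],0,15]
    - [[0,-10,-7],0,15]
    - [[0,-9,-8],0,15]
    - [[0,-8,-9],0,15]
    - [[0,-8,-9.5],0,15]
    - [[0,-7,-10],0,15]
    - [[0,0,0],0,15]

```text
time: 35.9
tcp_pos: [472.2, 41.8, 108.2]
eef_rot: [-179.9, -1.1, -176.7]
ft_force: [0.7, 0.1, 0.4]
grip_width: 15.0
```

carry_out:
  increments:
    - [[0,2,0],0,26]
    - [[0,0,0],0,26]
    - [[0,0,25],0,26]
    - [[0,0,25],0,26]
    - [[0,-2,0],0,0]
    - [[0,0,0],0,0]
    - [[0,0,0],0,0]
    - [[0,0,-20],0,0]
    - [[0,-2,-10],0,0]
    - [[0,0,0],0,0]

```text
time: 36.9
tcp_pos: [471.9, 40.5, 128.1]
eef_rot: [-180.0, -1.1, -176.6]
ft_force: [0.0, 0.2, -0.6]
grip_width: 0.3
```

carry_out:
  increments:
    - [[0,-2,-7],0,0]
    - [[0,-2,-7],0,0]
    - [[0,-2,-7],0,0]
    - [[0,-2,-7],0,0]
    - [[0,-1,-7],0,0]
    - [[0,-1,-7],0,0]
    - [[0,-1,-6],0,0]
    - [[0,0,-3],0,0]
    - [[0,0,0],0,0]

```text
time: 37.8
tcp_pos: [472.8, 29.6, 78.2]
eef_rot: [-179.9, -1.0, -176.6]
ft_force: [-1.0, 0.2, -0.4]
grip_width: 0.8
```

carry_out:
  increments:
    - [[0,0,-3],0,0]
    - [[0,0,-2],0,0]
    - [[0,0,-2],0,0]
    - [[0,0,0],0,0]

```text
time: 38.2
tcp_pos: [473.0, 29.6, 71.5]
eef_rot: [-179.9, -0.9, -176.6]
ft_force: [0.1, 0.1, -0.3]
grip_width: 0.2
```

carry_out:
  increments:
    - [[0,0,-1],0,0]
    - [[0,0,-1],0,0]
    - [[0,0,0],0,0]

```text
time: 38.5
tcp_pos: [473.2, 29.6, 69.7]
eef_rot: [-179.9, -0.9, -176.6]
ft_force: [-1.5, 0.9, 5.3]
grip_width: 0.1
```

Run:
```python
from h import *
im,c=snap('scene','s9')
cv2.imwrite('pics/s9b.png',cv2.resize(im[120:260,150:350,::-1],None,fx=4,fy=4,interpolation=2))
```

```text
(no output)
```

View pics/s9b.png

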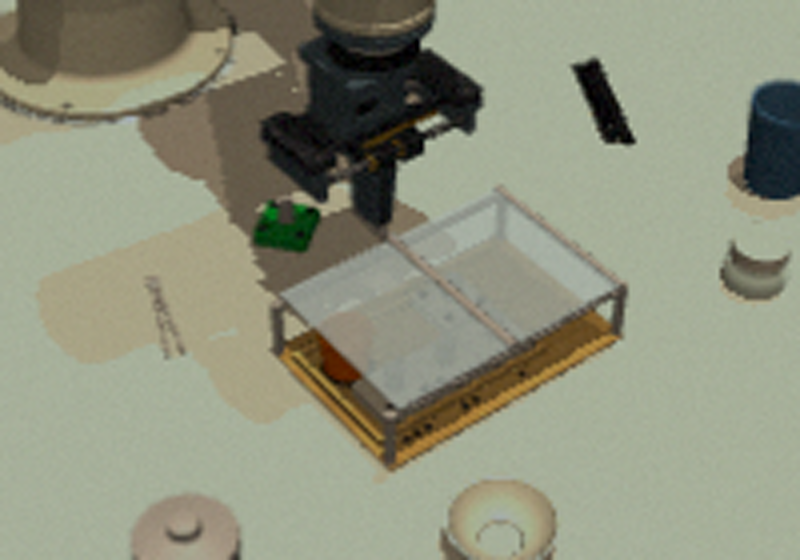

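carry_out:
  increments:
    - [[0,0,1],0,0]
    - [[0,0,30],0,0]
    - [[0,0,45],0,10]
    - [[0,0,45],8,30]
    - [[0,0,45],8,30]
    - [[13,8,45],8,30]
    - [[13,8,30],8,30]
    - [[13,9,0],8,30]
    - [[14,9,0],8,30]
    - [[14,9,0],8,30]
    - [[14,9,0],8,30]
    - [[14,9,0],8,30]

```text
time: 39.75
tcp_pos: [568.4, 91.0, 310.5]
eef_rot: [-180.0, -0.9, -104.3]
ft_force: [-0.4, 0.1, -0.0]
grip_width: 29.7
```

carry_out:
  increments:
    - [[14,8,0],0,30]
    - [[0,0,0],0,30]
    - [[0,0,0],0,30]
    - [[0,0,0],0,30]

```text
time: 40.15
tcp_pos: [581.4, 98.2, 310.7]
eef_rot: [-180.0, -0.9, -104.7]
ft_force: [-0.4, -0.7, -0.1]
grip_width: 30.0
```

Run:
```python
from h import *
im,c=snap('wrist','w10');st=manip.get_state();print(st['time'],st['tcp_pos'],st['eef_rot'],st['joints'].round())
l=cv2.createCLAHE(3,(4,4));g=cv2.cvtColor(im,cv2.COLOR_RGB2LAB);g[...,0]=l.apply(g[...,0]);e=cv2.cvtColor(g,cv2.COLOR_LAB2BGR)
cv2.imwrite('pics/w10b.png',cv2.resize(e[0:225,130:370],None,fx=2.6,fy=2.6,interpolation=2))
```

```text
40.2 [581.44860286  98.2128131  310.77255838] [-179.94556964   -0.92806584 -104.65532974] [   4.   21.   74.   -1.   85. -161.]
```

View pics/w10b.png

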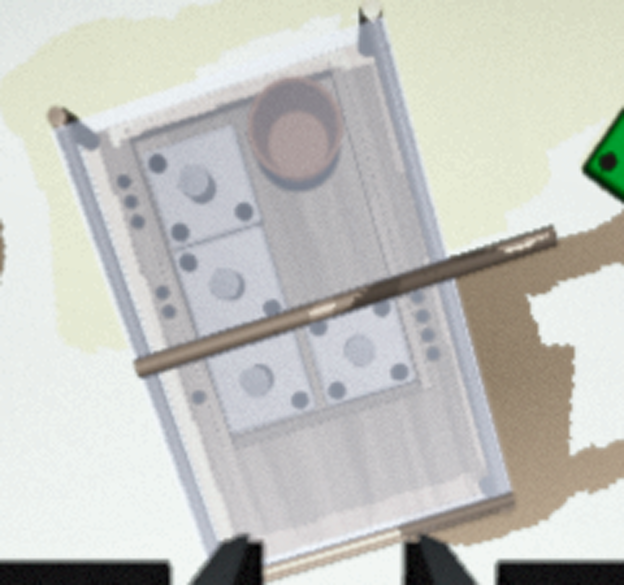

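```bash
sed -i 's/np.clip(80-w,0,None)/np.clip((np.percentile(w,3)+np.median(w))\/2-w,0,None)/' h.py
python3 - <<'E'
from h import *
k,off=2.6,np.array([130,0])-0.3
D={'b4':[(318,326),(382,308),(400,372),(337,390)],'b2':[(188,262),(272,308)],'b3':[(157,163),(245,212)],'b1':[(300,400)]}
ref=[]
for a,l in[([(199,397)],(68.5,56)),([(163,293),(169,312)],(68.5,0)),([(124,181),(131,202),(138,222)],(68.5,-56)),([(417,298),(422,317),(427,336),(432,354)],(-68.5,56))]:
    w=W2L(dots('w10',a,0,k,off,6,3).mean(0,keepdims=True))[0];ref.append(w-l)
print(np.round(ref,1));b=np.mean(ref,0)
for n,a in D.items():
    w=W2L(dots('w10',a,0,k,off,22,4))-b;print(n,w.round(1).tolist(),w.mean(0).round(1))
E
```

```text
[[ 0.8 -0.8]
 [ 0.6 -0.9]
 [ 0.6 -1.2]
 [ 1.8 -1.9]]
b4 [[-10.0, 35.1], [-46.1, 34.3], [-46.0, 75.9], [-9.8, 75.3]] [-28.   55.2]
b2 [[46.5, -14.3], [10.6, 26.4]] [28.6  6.1]
b3 [[45.3, -66.7], [9.1, -30.1]] [ 27.2 -48.4]
b1 [[11.5, 74.1]] [11.5 74.1]
```

carry_out:
  increments:
    - [[-12,-7,0],-8,30]
    - [[-12,-8,0],-8,30]
    - [[-12,-8,0],-8,30]
    - [[-12,-8,0],-8,30]
    - [[-12,-8,0],-8,30]
    - [[-12,-8,0],-8,30]
    - [[-12,-8,0],-8,30]
    - [[-12,-8,-20],-8,30]
    - [[-12,-7,-40],-8,30]
    - [[0,0,-40],0,30]
    - [[0,0,-40],0,30]
    - [[0,0,0],0,30]

```text
time: 41.4
tcp_pos: [470.9, 28.5, 167.5]
eef_rot: [-180.0, -1.3, -176.7]
ft_force: [-0.3, -0.1, 1.1]
grip_width: 30.2
```

carry_out:
  increments:
    - [[1,-1,-40],0,30]
    - [[0,0,-40],0,30]
    - [[0,0,-25],0,30]
    - [[0,0,-14],0,30]
    - [[0,0,0],0,30]
    - [[0,0,0],0,8]
    - [[0,0,0],0,8]
    - [[0,0,0],0,8]
    - [[0,0,0],0,8]
  newtons: 20

```text
time: 42.3
tcp_pos: [475.9, 27.7, 52.6]
eef_rot: [-179.9, -0.8, -176.6]
ft_force: [1.3, 3.1, 6.4]
grip_width: 9.5
```

carry_out:
  increments:
    - [[0,0,6],0,8]
    - [[0,0.6,6],0,8]
    - [[0,0.8,6],0,8]
    - [[0,1,6],0,8]
    - [[0,1.5,6],0,8]
    - [[0,1.6,6],0,8]
    - [[0,2,5.5],0,8]
    - [[0,2.2,5.5],0,8]
    - [[0,2.5,5.5],0,8]
    - [[0,2.6,5.5],0,8]
    - [[0,6,10],0,8]
    - [[0,0,0],0,8]

```text
time: 43.5
tcp_pos: [474.7, 49.2, 120.6]
eef_rot: [-180.0, -0.9, -176.6]
ft_force: [0.4, -0.8, -0.1]
grip_width: 9.8
```

carry_out:
  increments:
    - [[0,0,0],0,15]
    - [[0,9,9],0,15]
    - [[0,9,9],0,15]
    - [[0,9,8],0,15]
    - [[0,10,7],0,15]
    - [[0,10,6],0,15]
    - [[0,11,5],0,15]
    - [[0,11,4],0,15]
    - [[0,12,2],0,15]
    - [[0,6,1],0,15]
    - [[0,4,0.5],0,15]
    - [[0,0,0],0,15]
  newtons: 10

```text
time: 44.7
tcp_pos: [475.0, 139.8, 171.0]
eef_rot: [-179.9, -0.9, -176.6]
ft_force: [0.3, -0.4, 0.8]
grip_width: 14.8
```

carry_out:
  increments:
    - [[0,2,0],0,15]
    - [[0,1.5,0],0,15]
    - [[0,0,0],0,15]

```text
time: 45.0
tcp_pos: [475.0, 142.4, 171.0]
eef_rot: [-179.9, -0.9, -176.6]
ft_force: [-0.1, -4.1, 0.4]
grip_width: 15.0
```

carry_out:
  increments:
    - [[0,-4,0],0,28]
    - [[0,0,0],0,28]
    - [[0,0,40],0,30]
    - [[0,0,40],0,30]
    - [[17,-23,20],8.4,30]
    - [[17,-23,0],8.4,30]
    - [[17,-23,0],8.4,30]
    - [[18,-23,0],8.4,30]
    - [[18,-23,0],8.4,30]
    - [[18,-23,0],8.4,30]
    - [[18,-23,0],8.4,30]
    - [[18,-23,0],8.4,30]

```text
time: 46.2
tcp_pos: [616.7, -46.2, 271.1]
eef_rot: [-179.9, -0.9, -109.1]
ft_force: [1.1, 0.3, 0.3]
grip_width: 30.2
```

carry_out:
  increments:
    - [[0,0,-40],0,30]
    - [[0,0,-40],0,30]
    - [[0,0,-40],0,30]
    - [[0,0,-40],0,30]
    - [[0,0,-25],0,30]
    - [[0,0,0],0,30]
    - [[0,0,0],0,30]

```text
time: 46.9
tcp_pos: [616.3, -45.2, 86.7]
eef_rot: [-179.9, -0.9, -109.4]
ft_force: [-0.4, 0.1, 0.2]
grip_width: 30.0
```

carry_out:
  increments:
    - [[0,-0.5,-25],0,30]
    - [[0,0,-20],0,30]
    - [[0,0,-14],0,30]
    - [[0,0,0],0,30]
    - [[0,0,0],0,14]
    - [[0,0,0],0,14]
    - [[0,0,0],0,14]
    - [[0.5,-4,0],0,14]
    - [[0.5,-4,0],0,14]
    - [[0,0,0],0,14]
    - [[0,0,0],0,14]
  newtons: 25

```text
time: 48.0
tcp_pos: [617.9, -53.9, 28.4]
eef_rot: [-179.8, -0.9, -109.4]
ft_force: [-0.7, -0.1, 8.1]
grip_width: 15.2
```

carry_out:
  increments:
    - [[0,0,0],0,30]
    - [[0,0,0],0,30]
    - [[0,0,19],0,30]
    - [[0,0,19],0,30]
    - [[-1,20,0],0,30]
    - [[-1,20,0],0,30]
    - [[-1,20,0],0,30]
    - [[0,0,0],0,30]
    - [[0,0,-19],0,30]
    - [[0,0,-19],0,30]
    - [[0,0,0],0,14]
    - [[0,0,0],0,14]

```text
time: 49.2
tcp_pos: [614.1, 6.0, 27.4]
eef_rot: [-180.0, -0.9, -109.4]
ft_force: [0.7, -0.3, -0.2]
grip_width: 16.8
```

carry_out:
  increments:
    - [[0,0,0],0,14]
    - [[0,-2,0],0,14]
    - [[0,-1.7,0],0,14]
    - [[0,0,0],0,14]
    - [[0,0,0],0,30]
    - [[0,0,0],0,30]
    - [[0,0,45],0,30]
    - [[0,0,45],0,30]
    - [[0,0,45],0,30]
    - [[-10,25,50],2,30]
    - [[-10,35,50],2,30]
    - [[-10,35,45],2,30]

```text
time: 50.4
tcp_pos: [588.0, 83.8, 287.5]
eef_rot: [-179.9, -0.9, -103.4]
ft_force: [0.4, -0.1, -0.7]
grip_width: 29.2
```

carry_out:
  increments:
    - [[0,0,0],0,30]
    - [[0,0,0],0,30]
    - [[0,0,0],0,30]

```text
time: 50.7
tcp_pos: [588.1, 82.8, 284.4]
eef_rot: [180.0, -1.0, -103.4]
ft_force: [-0.4, 0.2, 0.2]
grip_width: 29.7
```

Run:
```python
from h import *
im,c=snap('wrist','w11');st=manip.get_state();print(st['time'],st['tcp_pos'],st['eef_rot'])
g=cv2.cvtColor(im,cv2.COLOR_RGB2GRAY)
n,lab,s,cen=cv2.connectedComponentsWithStats((g<75).astype(np.uint8))
P=(586.5,1.4,2.7)
for i in range(1,n):
    if 10<s[i,4]<120 and cen[i][1]<190:
        a=W2L(onz(c,[cen[i]],6),P)[0];b=W2L(onz(c,[cen[i]],22),P)[0]
        if abs(a[0])<80 and abs(a[1])<100: print(s[i,4],cen[i].round(),'z6',a.round(1),'z22',b.round(1))
hsv=cv2.cvtColor(im,cv2.COLOR_RGB2HSV)
cv2.imwrite('pics/w11b.png',cv2.resize(im[0:225,130:370,::-1],None,fx=2.6,fy=2.6,interpolation=2))
```

```text
50.75 [588.05995179  82.60332559 284.09301276] [ 179.93651072   -0.96437799 -103.46525564]
47 [282.  21.] z6 [-78.9 -94.7] z22 [-76.5 -90.7]
22 [193.  62.] z6 [ 48.9 -78.8] z22 [ 46.7 -75.3]
77 [254.  76.] z6 [-24.3 -38.6] z22 [-23.9 -36.5]
14 [214.  75.] z6 [ 27.7 -55.4] z22 [ 26.3 -52.7]
16 [182.  75.] z6 [ 69. -67.] z22 [ 66.1 -64. ]
16 [185.  83.] z6 [ 68.6 -56.4] z22 [ 65.8 -53.7]
24 [228.  82.] z6 [ 11.5 -41.1] z22 [ 10.7 -38.9]
21 [202.  90.] z6 [ 48.8 -41.2] z22 [ 46.7 -39.1]
14 [187.  92.] z6 [ 68.6 -45.2] z22 [ 65.7 -42.9]
22 [208. 106.] z6 [ 47.4 -19.3] z22 [ 45.3 -18. ]
15 [196. 120.] z6 [68.7 -5.6] z22 [65.8 -4.7]
20 [241. 125.] z6 [10.9 18.4] z22 [10.  18.4]
18 [300. 124.] z6 [-68.4  39.8] z22 [-66.4  39.1]
15 [199. 128.] z6 [68.6  5. ] z22 [65.7  5.5]
25 [286. 128.] z6 [-47.5  39.8] z22 [-46.2  39.1]
17 [302. 132.] z6 [-68.1  50.5] z22 [-66.1  49.4]
23 [260. 136.] z6 [-10.4  39.6] z22 [-10.5  38.9]
16 [304. 140.] z6 [-68.5  61.8] z22 [-66.5  60.3]
15 [306. 147.] z6 [-67.9  72.8] z22 [-65.9  70.9]
23 [292. 155.] z6 [-46.8  77.7] z22 [-45.6  75.6]
23 [267. 161.] z6 [-9.7 77.1] z22 [-9.8 75. ]
11 [210. 163.] z6 [68.8 56.4] z22 [65.9 55.1]
22 [252. 165.] z6 [12.3 76.2] z22 [11.5 74.2]
```

View pics/w11b.png

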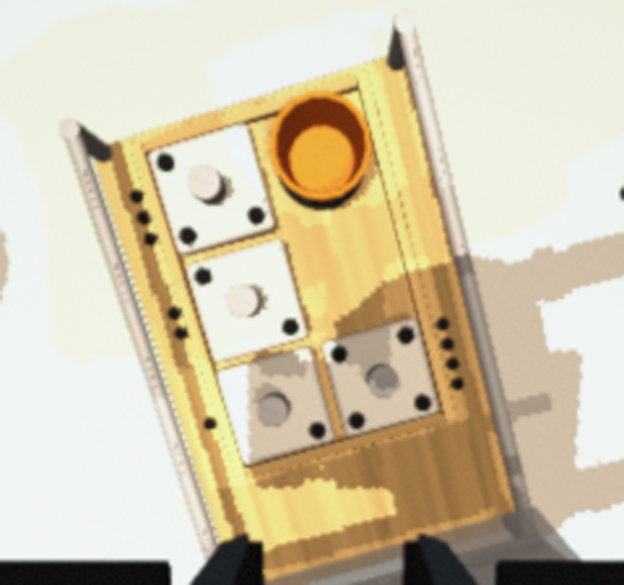

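carry_out:
  increments:
    - [[-12,4,10],-8.2,30]
    - [[-12,6,10],-8.2,30]
    - [[-13,7,0],-8.2,30]
    - [[-13,7,0],-8.2,30]
    - [[-13,7,0],-8.2,30]
    - [[-13,7,0],-8.2,30]
    - [[-13,7,0],-8.2,30]
    - [[-13,6,0],-8.2,30]
    - [[-13,6,0],-7.8,30]
    - [[0,0,-30],0,30]
    - [[0,0,-25],0,30]
    - [[0,0,0],0,30]

```text
time: 51.95
tcp_pos: [471.6, 139.3, 247.1]
eef_rot: [-179.9, -1.3, -176.9]
ft_force: [0.3, -0.6, 0.5]
grip_width: 29.9
```

Run:
```python
from h import *
im,c=load('w11');k,off=2.6,np.array([130,0])-0.3
print('tub rim',W2L(onz(c,np.array([(321,145)])/k+off,48),(586.5,1.4,2.7)))
im,c=snap('wrist','w12');print(manip.get_state()['tcp_pos'])
for a in(1.3,1.4,1.5): print(proj(c,L2W([[-134,151-120*np.cos(a),65+120*np.sin(a)],[-120,151-120*np.cos(a),65+120*np.sin(a)]],(586.5,1.4,2.7))).round().tolist())
g=cv2.cvtColor(im,cv2.COLOR_RGB2GRAY)
for r in range(165,212,6): print(r,g[r,225:300:4])
```

```text
tub rim [[-28.95520415 -56.52689819]]
[472.61761202 139.54547414 249.02301528]
[[227.0, 172.0], [228.0, 190.0]]
[[242.0, 173.0], [242.0, 191.0]]
[[258.0, 174.0], [258.0, 192.0]]
165 [182 184 184 186 184 185 184 185 185 185 184 185 184 185 185 185 185 184
 185]
171 [233 235 192 216 224 185 234 236 153 185 237 238 237 191 191 191 194 238
 238]
177 [235 236 235 236 235 236 235  99 138 136 184 238 238 238 239 238 238 238
 239]
183 [235 236 235 235 236 235 235  89 110 108 212 238 238 239 238 238 238 238
 238]
189 [126 130 159 126 127 125 146  88 113 105 153 179 238 239 238 238 239 238
 238]
195 [196 195 203 198 200 200 200  85 112 106  64  64 237 238 239 238 238 238
 239]
201 [144 142 144 146 154 152 149  87 113 105  66 113 227 238 239 238 238 238
 238]
207 [ 76 136 177 180 187 175 133  88 111 105 109 199 237 238 238 222 204  32
 105]
```

Tub is centred within about 1 mm and the pin is at px 258, as before. I'll close the cover as I did last time.

carry_out:
  increments:
    - [[0,0,-30],0,30]
    - [[0,0,-30],0,30]
    - [[0,0,-18],0,30]
    - [[0,0,0],0,15]
    - [[0,0,0],0,15]
    - [[0,0,0],0,15]
    - [[0,-12,-1],0,15]
    - [[0,-12,-3],0,15]
    - [[0,-11,-4],0,15]
    - [[0,-11,-5],0,15]
    - [[0,0,0],0,15]
  newtons: 10

```text
time: 53.1
tcp_pos: [473.1, 92.6, 158.8]
eef_rot: [-179.9, -1.0, -176.9]
ft_force: [-0.6, 0.5, -0.5]
grip_width: 14.8
```

carry_out:
  increments:
    - [[0,-10,-6],0,15]
    - [[0,-10,-7],0,15]
    - [[0,-9,-8],0,15]
    - [[0,-8,-9],0,15]
    - [[0,-8,-9.5],0,15]
    - [[0,-7,-10],0,15]
    - [[0,0,0],0,15]

```text
time: 53.8
tcp_pos: [472.7, 41.4, 108.5]
eef_rot: [-179.9, -1.1, -176.9]
ft_force: [-0.4, 0.9, -1.0]
grip_width: 14.8
```

carry_out:
  increments:
    - [[0,2,0],0,26]
    - [[0,0,0],0,26]
    - [[0,0,25],0,26]
    - [[0,0,25],0,26]
    - [[0,-2,0],0,0]
    - [[0,0,0],0,0]
    - [[0,0,0],0,0]
    - [[0,0,-20],0,0]
    - [[0,-2,-10],0,0]
    - [[0,0,0],0,0]

```text
time: 54.8
tcp_pos: [472.3, 40.1, 128.4]
eef_rot: [-180.0, -1.1, -176.8]
ft_force: [0.1, -0.3, -0.3]
grip_width: 0.9
```

carry_out:
  increments:
    - [[0,-2,-7],0,0]
    - [[0,-2,-7],0,0]
    - [[0,-2,-7],0,0]
    - [[0,-2,-7],0,0]
    - [[0,-1,-7],0,0]
    - [[0,-1,-7],0,0]
    - [[0,-1,-6],0,0]
    - [[0,0,-3],0,0]
    - [[0,0,0],0,0]

```text
time: 55.7
tcp_pos: [473.3, 29.2, 78.6]
eef_rot: [-179.9, -1.0, -176.8]
ft_force: [0.9, 0.5, -1.4]
grip_width: 0.4
```

carry_out:
  increments:
    - [[0,0,-3],0,0]
    - [[0,0,-2],0,0]
    - [[0,0,-2],0,0]
    - [[0,0,-1],0,0]
    - [[0,0,-1.3],0,0]
    - [[0,0,0],0,0]

```text
time: 56.3
tcp_pos: [473.6, 29.2, 69.7]
eef_rot: [-179.9, -0.9, -176.8]
ft_force: [-0.6, -0.1, 5.0]
grip_width: 0.2
```

carry_out:
  increments:
    - [[0,0,1],0,0]
    - [[0,0,30],0,0]
    - [[0,0,45],0,10]
    - [[0,0,45],8,30]
    - [[0,0,45],8,30]
    - [[13,8,45],8,30]
    - [[13,8,30],8,30]
    - [[13,9,0],8,30]
    - [[14,9,0],8,30]
    - [[14,9,0],8,30]
    - [[14,9,0],8,30]
    - [[14,9,0],8,30]

```text
time: 57.5
tcp_pos: [568.9, 90.6, 310.5]
eef_rot: [-180.0, -0.9, -104.5]
ft_force: [-0.2, -0.5, 0.5]
grip_width: 29.8
```

carry_out:
  increments:
    - [[14,8,0],0,30]
    - [[0,0,0],0,30]
    - [[0,0,0],0,30]
    - [[0,0,0],0,30]

```text
time: 57.9
tcp_pos: [581.9, 97.8, 310.7]
eef_rot: [-180.0, -0.9, -104.9]
ft_force: [0.5, -0.9, -0.2]
grip_width: 29.7
```

Run:
```python
from h import *
im0,c0=load('w10');im,c=snap('wrist','w13');st=manip.get_state();print(st['time'],st['tcp_pos'],st['eef_rot'])
P=(586.5,1.4,2.7)
g=cv2.GaussianBlur(cv2.cvtColor(im,cv2.COLOR_RGB2GRAY),(0,0),.6)
bh=cv2.morphologyEx(g,cv2.MORPH_BLACKHAT,cv2.getStructuringElement(2,(11,11)))
n,lab,s,cen=cv2.connectedComponentsWithStats((bh>25).astype(np.uint8))
for i in range(1,n):
    if 8<s[i,4]<60 and cen[i][1]<190 and max(s[i,2:4])<9:
        a=W2L(onz(c,[cen[i]],6),P)[0];b=W2L(onz(c,[cen[i]],22),P)[0]
        if abs(a[0])<72 and abs(a[1])<90: print(s[i,4],cen[i].round(),'z6',a.round(1),'z22',b.round(1))
# pin end expected if flat
print(proj(c,L2W([[-134,31,65],[82,31,65]],P)).round(1), proj(c0,L2W([[-134,31,65],[82,31,65]],P)).round(1))
def mid(i,x):
    pass
a,cc=snap('top','t13');b,_=load('t0')
d=cv2.absdiff(cv2.GaussianBlur(a,(0,0),1.5),cv2.GaussianBlur(b,(0,0),1.5)).max(2)
for n,p in {'tweez':(479,386),'green':(402,403),'canister':(548,240),'comb':(213,395),'dish':(434,205),'soap':(627,316),'jar':(250,256),'mug':(180,296)}.items():
    u=(np.array(p)*.64).astype(int);w=d[u[1]-14:u[1]+15,u[0]-14:u[0]+15];print(n,w.max(),int((w>40).sum()))
```

```text
57.95 [581.91535991  97.87562224 310.79183454] [-179.94612614   -0.92627752 -104.85403829]
12 [187.  57.] z6 [ 48.6 -79.2] z22 [ 46.4 -75.3]
14 [221.  76.] z6 [ 11.8 -41.5] z22 [ 10.7 -38.9]
11 [196.  84.] z6 [ 49.4 -41.7] z22 [ 47.1 -39.2]
14 [202.  98.] z6 [ 47.9 -19.9] z22 [ 45.7 -18. ]
9 [234. 116.] z6 [11.5 17.7] z22 [10.5 18.3]
9 [245. 154.] z6 [12.9 75.4] z22 [11.8 74.1]
[[343.1  89.9]
 [182.9 141.9]] [[343.   90. ]
 [182.6 141.5]]
tweez 10 0
green 61 92
canister 8 0
comb 110 345
dish 8 0
soap 8 0
jar 65 164
mug 31 0
```

Run:
```python
from h import *
for f in('t0','t13'):
    im,_=load(f);h=cv2.cvtColor(im,cv2.COLOR_RGB2HSV);g=im.max(2)
    gr=(h[...,1]>150)&(abs(h[...,0].astype(int)-60)<15);gr[:200]=0
    bl=g<60;bl[:225]=0;bl[280:]=0;bl[:,:118]=0;bl[:,155:]=0
    j=(im.min(2)>185);j[:150]=0;j[178:]=0;j[:,:145]=0;j[:,175:]=0
    print(f,[(np.argwhere(m).mean(0).round(1).tolist(),int(m.sum())) for m in(gr,bl)],im[164,150:172].mean(1).round())
s=manip.get_state();print(s['ft_force'],s['time'])
print(manip.job_done())
```

```text
t0 [([259.3, 249.8], 174), ([253.2, 133.3], 169)] [154. 155. 155. 155. 154. 155. 154. 155. 155. 155. 155. 154. 156. 156.
 136.  73.  94. 117.  97. 116. 150. 151.]
t13 [([257.8, 256.8], 171), ([260.3, 148.6], 14)] [150. 150. 150. 149. 150. 149. 149. 150. 150. 149. 149. 150. 150. 149.
 149. 148. 149. 148. 149. 149. 148. 148.]
[-0.23297576 -0.32354076 -0.23124943] 58.0
the job is handed in; nothing more can be done
None
```

The job is handed in at 58 s. All four boxes and the tub are in their marked bays and the cover is flat again. I could not confirm that the green box, comb and jar were left undisturbed.

I folded the cover back, slid the four boxes through a shunting sequence, placed the tub, and shut the cover. The first check through the shut cover showed box 3 about 7 mm out, pressing box 2 over. It had probably been knocked, so I opened the cover, slid both back and shut it again.

**Boxes:** The last open-cover measurements put every box within about 1.5 mm of its bay centre. A look through the shut cover agreed for boxes 1–3; box 4's dots were not detected in it.

**Tub:** It measured about 1 mm off centre and was upright in the last open-cover picture.

**Cover:** The fold pin met a 5 N press with the tool tip at 69.7 mm. That matches a flat cover, whose pin top is at 70 mm. A picture after the first closing showed it flat; I had no pictures left to view after the second.

**Other things on the shelf:**
- The tweezers, canister, dish, soap and mug matched the first top-camera picture.
- The green box, comb and cream jar did not match. The green centroid shifted about 7 px, most of the comb's dark area was gone, and the jar's pixels had changed.
- The arm never knowingly came near any of these three, so arm shadow or occlusion may be the cause. I handed in within the same script, before reading that result.

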